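# Hang the corkscrew caddy on its keyhole stud

### The job

Hang the brass corkscrew caddy back on the steel stud of the oak board: feel for the stud with light pressure, press the wide end of the caddy's keyhole over the stud head until its back meets the board, then keep hold and slide it down gently until it is fully home, hanging straight, and let go. Never force it or let it drop onto the stud, and leave everything else on the counter where it is.

Things in the scene. Friction and masses are not known exactly. Their poses are not given: they have to be found in the camera images.
- caddy_mid (a point): Centre (half-way up, 60 mm above the underside) of the brass caddy to hang: open-topped pocket 50 deep (x) x 56 wide (y) x 120 mm tall, standing upright, 0.2 to 0.4 kg. x points out of its low front, y across, z up. Its outer back face is at x = -25 mm. Grip it from above across the width, on its two flat full-height cheeks (outer faces at y = +-28 mm), best 25 mm above this point.
- caddy_hole (a point): Centre of the wide end of the keyhole, on the outer back face: 25 mm behind and 10 mm above caddy_mid, axes the same. The keyhole goes right through the 5 mm back: the wide end is a 22 x 22 mm square; from its top edge it tapers at 45 degrees into a slot 11 mm wide that ends, closed, 30 mm above this point.
- caddy_seat (a point): Point on the caddy's outer back face, 26 mm above caddy_hole (96 mm above the underside): where the middle of the stud's neck sits when the caddy is fully home. Axes as caddy_mid.
- board: Upright oak board, 200 wide (y) x 222 mm tall (z) x 20 mm thick (x), fixed, on a wooden foot 150 mm deep (75 mm either way) and 18 mm high; origin at the centre of its underside. x points out of the face that carries the stud, away from the robot; y runs along the board, z up. More than 28 N between the caddy and board or stud is too much; under 10 N is enough.
- stud_mark (a point): The -y end of the level slot in the dark mount on the board's face, 200 mm above the counter, 19 mm to -y of the board's middle; axes as the board's. The stud is clamped in the slot, at this height, 5 to 33 mm to +y of this point: that is not measured, so look or feel for it. Neck 8 mm thick, 9.5 mm long; head 16 mm wide, 4 mm thick. Off it, the caddy's back stops 13.5 mm from the face.
- wine: Bystander, to be left alone: green glass wine bottle, 74 mm wide, 290 mm tall, standing. Origin at the centre of its underside.
- olives: Bystander, to be left alone: amber jar with brass lid, 66 mm wide, 85 mm tall. Origin at the centre of its underside.
- coasters: Bystander, to be left alone: cork coaster stack, 90 mm wide, 24 mm tall. Origin at the centre of its underside.
- spreader: Bystander, to be left alone: small spreader lying flat, 200 mm long. Origin near its middle, on the counter.
- tumbler: Bystander, to be left alone: blue ceramic cup, 72 mm wide, 90 mm tall. Origin at the centre of its underside.
- nutbowl: Bystander, to be left alone: white bowl, 120 mm wide, 45 mm tall. Origin at the centre of its underside.

How it is judged:
By the outcome, as a careful person would: the job done as asked, in the order asked, and still so for the second after the job is handed in, with the robot touching nothing.
It also fails if it takes over 61 s, if anything falls off the work surface, if the arm or the gripper's body presses on something with over 40 N, if the wrist force passes 120 N, or if a joint passes its speed limit or range.

### The arm

A 7-joint arm with a two-finger parallel gripper is mounted at the origin on the work surface. World frame = base frame: x ahead of the robot, y to its left, z up, the work surface at z = 0. Lengths are in m, angles in rad, forces in N, time in s.
With the tool pointing down it reaches from about 0.4 to 0.85 m from the base axis. Payload 4.5 kg.
Tool frame: the origin (TCP) lies on the centre line of the jaws, within the pads' length; the fingertips stand 11 mm ahead of it and the grasp point (between the pads) lies 8 mm behind it; z points along the fingers, y is the line along which they close (so a half turn about z gives the same grasp; the last joint's range is limited). The gripper opens to 88 mm and grips with 3 to 60 N. Pads are 18 mm wide; open, the fingers measure 123 mm over their backs; the gripper's body (75 mm by 187 mm) begins 45 mm behind the grasp point.
Start: joints at [1.137, 0.689, -0.195, 1.565, 0.157, 0.902, -0.215], TCP at [0.282, -0.558, 0.25] pointing down, gripper open.
Joint ranges: [-3.01, 3.01], [-0.46, 2.08], [-1.47, 1.51], [0.13, 2.56], [-1, 4.14], [0.04, 2.09], [-2.66, 2.66]. Speed limits (rad/s): [2.57, 2.57, 3.14, 3.14, 3.14, 3.14, 3.14].

### API

Orientations are given as a unit quaternion [x, y, z, w].
In Python, from plant import * gives the robot as it stands. The module is installed in compiled form; this text tells all that it offers.
- The arm moves only by the tool send_rows, never from a script. Its argument "motion" is a list of rows, each an object of numbers: "x", "y", "z": the shift along the tool's x, y, z in cm; "rx", "ry", "rz": the turn, a rotation vector about the tool's x, y, z in rad; "jaw": the finger opening in cm, from 0 to 8.81. In form: [{"x": .., "y": .., "z": .., "rx": .., "ry": .., "rz": .., "jaw": ..}, ...]. A call has exactly 5 rows; each row shifts and turns the commanded pose from where the row before left it, along the tool's axes as they then stand; what a row does not reach is not made up. A row lasts 1/10 s, in which the tool goes at most 50 mm and 8.59 degrees, less where a joint would pass 70% of its speed; a pose out of reach is approached as far as the arm can. A call is refused whole if a number of a shift passes 5 or a number of a turn 0.15, either way. A call with a gripper value outside its range is refused whole. The fingers move at their own pace and stop on an object; "grip_force" is the grip in N (left out, the last holds). Time passes only in rows, so rows that do not move let the fingers close, or fill a call up. It gives the time, the measured TCP pose, the force, the opening and the grip force at its end, in the units of the state.
- get_state(): the state, without advancing time (a new reading comes with each control period).
- snapshot(name): name is "side" or "top"; returns a dict with "img" (420x560x3 uint8, red, green, blue), "vertical_fov" (degrees; the focal length in pixels is half the picture's height over the tangent of half this angle, whatever the lens; pixels are square), "cx", "cy" (the principal point, pixels), "extrinsics" (4x4, takes a point from camera to world coordinates). Camera axes: x right, y up, looking along -z (the intrinsics and any distortion apply to the point x, -y, -z); pixel columns grow to the right and rows downward; lengths in m; the calibration is good to about 2 mm. A picture is of the moment at which its call begins. There is no depth.
- finish_job(): hands the job in; it is judged then, once.
The state is a dict: "clock": time; "q": joint angles; "qd": joint speeds; "joint_torque": joint torques, N m; "tool_pos": TCP position; "eef_rot": TCP orientation; "contact_force": force on the tool from outside, world axes, zero at the start; "moment": the same for the moment, N m; "opening": opening from 0.0 (shut) to 1.0 (fully open); "finger_force": force on a finger pad.
Only numpy, scipy, OpenCV 4.12 (cv2) and the standard library are available. Lean on these libraries where they do the work, as an engineer would, in place of code of your own. Each camera call takes 0.05 s, during which the arm holds its last target. There are 200 camera calls.

## Working session

There is one attempt and no reset: what is moved stays moved. The work goes in short steps, Python scripts to look and compute and a tool call to move; the robot and the scene stay as the last step left them, time stands still between calls to the robot, and variables do not carry over. Pictures are saved under pics/ and viewed, at most 10 in all, crops included, and the job is handed in when it is done.

Besides the shell and the picture viewer there is one more tool, called by a JSON object that holds its "fn" and its "kwargs", one argument or row to a line. send_rows: Moves the arm, as the interface text tells. Its arguments: {"type":"object","properties":{"motion":{"type":"array"},"grip_force":{"type":"number"}},"required":["motion"]}

```bash
mkdir -p pics; cat > h.py <<'E'
from plant import *
import numpy as np, cv2
def snap(n,f):
    s=snapshot(n); cv2.imwrite('pics/'+f,cv2.cvtColor(s['img'],cv2.COLOR_RGB2BGR)); return s
def ray(s,u,v):
    f=210/np.tan(np.radians(s['vertical_fov'])/2); E=np.array(s['extrinsics'])
    d=E[:3,:3]@np.array([(u-s['cx'])/f,-(v-s['cy'])/f,-1]); return E[:3,3],d
def onplane(s,u,v,ax,val):
    o,d=ray(s,u,v); return o+d*(val-o[ax])/d[ax]
def proj(s,p):
    f=210/np.tan(np.radians(s['vertical_fov'])/2); E=np.array(s['extrinsics'])
    c=E[:3,:3].T@(np.array(p)-E[:3,3]); return np.array([s['cx']+f*c[0]/-c[2], s['cy']-f*c[1]/-c[2]])
E
python3 - <<'E'
from h import *
for n in('side','top'):
    s=snap(n,n+'1.png'); print({k:(np.round(v,4).tolist() if k!='img' else 0) for k,v in s.items()})
s=get_state(); print(s)
E
```

```text
{'img': 0, 'vertical_fov': 54.9326, 'cx': 280.5856, 'cy': 208.3175, 'extrinsics': [[-0.9617, 0.1721, -0.2135, 0.3133], [-0.2741, -0.6291, 0.7274, 0.8806], [-0.0092, 0.7581, 0.6521, 0.9203], [0.0, 0.0, 0.0, 1.0]]}
{'img': 0, 'vertical_fov': 44.3349, 'cx': 279.5429, 'cy': 210.7829, 'extrinsics': [[0.0273, 0.9976, -0.0635, 0.4883], [-0.9996, 0.0268, -0.0077, 0.0276], [-0.006, 0.0637, 0.998, 1.5492], [0.0, 0.0, 0.0, 1.0]]}
{'clock': 0.1, 'q': array([ 1.1368196 ,  0.68989926, -0.19449593,  1.56624682,  0.15732996,
        0.90248967, -0.21513606]), 'qd': array([-0.0005329 , -0.0011925 , -0.00207273, -0.003044  , -0.00143786,
        0.00011086,  0.00026631]), 'joint_torque': array([-3.70058580e-03, -5.28494167e+01, -1.27164289e+00, -1.53839064e+01,
       -5.26566524e-02,  1.95486500e-03,  1.24661736e-05]), 'tool_pos': array([ 0.28151052, -0.5573952 ,  0.24898833]), 'eef_rot': array([ 9.72767491e-01,  2.31781637e-01, -2.67334671e-04, -7.81054197e-04]), 'contact_force': array([0.30411501, 1.96715756, 0.36839429]), 'moment': array([ 0.00804526, -0.02992711, -0.05114196]), 'finger_force': 0.0, 'opening': 0.9971777975732545}
```

View pics/side1.png

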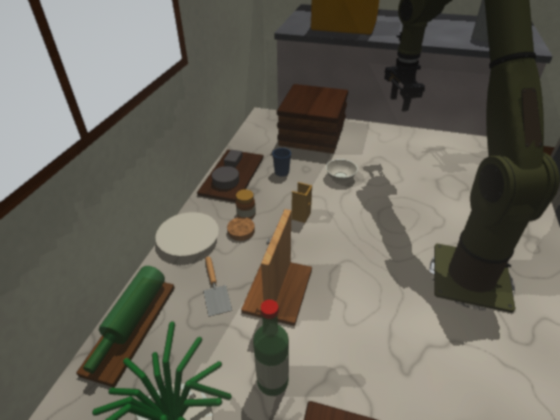

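View pics/top1.png

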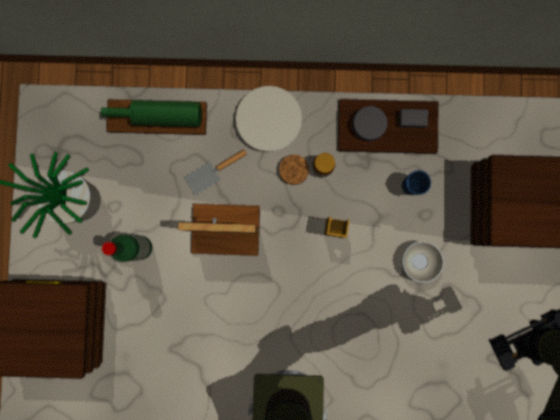

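The side view shows the caddy at about (302,202), the board at (278,255) and the wine bottle at (271,350). In the top view the caddy is at (337,228), the board runs along (180–255, 228), and something like the stud is at (213,219). I'll zoom in on these.

```bash
python3 - <<'E'
from h import *
a=cv2.imread('pics/side1.png');b=cv2.imread('pics/top1.png')
g=lambda im,x,y,w,h,S:cv2.resize(np.clip(im[y:y+h,x:x+w].astype(float)*1.6,0,255).astype('uint8'),(400,300),interpolation=cv2.INTER_CUBIC)
top=np.hstack([g(a,275,172,64,48,1),g(b,310,208,56,42,1)])
bot=np.hstack([g(a,215,200,120,90,1),g(b,170,195,100,75,1)])
cv2.imwrite('pics/crop1.png',np.vstack([top,bot]))
s=snapshot('top'); 
for n,u,v,z in [('caddy',337,228,.12),('caddyb',337,228,.0),('board',217,228,.222),('stud',213,219,.2),('wine',109,248,.29),('footTL',193,206,.018),('footBR',259,254,.018),('olives',324,163,.085),('baseck',288,405,0)]:
    print(n,np.round(onplane(s,u,v,2,z),3))
E
```

```text
caddy [ 0.536 -0.122  0.12 ]
caddyb [ 0.54  -0.134  0.   ]
board [0.524 0.198 0.222]
stud [0.548 0.212 0.2  ]
wine [0.466 0.451 0.29 ]
footTL [0.593 0.298 0.018]
footBR [0.456 0.097 0.018]
olives [ 0.722 -0.085  0.085]
baseck [ 0.015 -0.001  0.   ]
```

View pics/crop1.png

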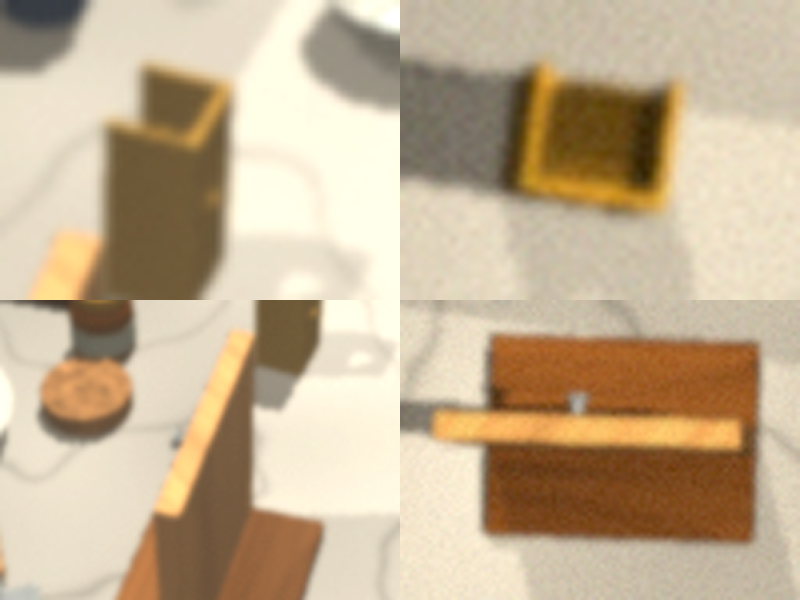

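The caddy's back faces the robot and its low front faces +x. The board is nearly parallel to y, and the stud head sits at about (214,219) in the top view. Next I'll compute the poses.

```bash
python3 - <<'E'
from h import *
s=snapshot('top')
T=lambda X,Y:(310+(X-400)/7.143-.43,208+Y/7.143-.43)
B=lambda X,Y:(170+(X-400)/4-.37,195+(Y-300)/4-.37)
P=lambda c,z:onplane(s,*c,2,z)[:2]
bl,br,fl,fr=[P(T(*c),.12) for c in((524,188),(666,210),(538,66),(682,84))]
print('caddy',np.round([bl,br,fl,fr],4).tolist(),np.mean([bl,br,fl,fr],0),'w',np.linalg.norm(bl-br),np.linalg.norm(fl-fr),'d',np.linalg.norm(fl-bl))
for d in(bl-br,fl-fr): print('yaw',np.arctan2(-d[0],d[1]))
l,r=P(B(433,411),.222),P(B(742,421),.222);l2,r2=P(B(433,438),.222),P(B(742,449),.222)
print('board front',l,r,np.linalg.norm(l-r),'mean',(l+r)/2,'thick',l-l2,r-r2)
d=l-r;yaw=np.arctan2(-d[0],d[1]);print('byaw',yaw)
h=P(B(577,396),.2);n=P(B(578,408),.2);print('stud head',h,n)
e=d/np.linalg.norm(d);print('along',(h-(l+r)/2)@e,'out',(h-(l+r)/2)@np.array([np.cos(yaw),np.sin(yaw)]))
# foot corners
for c in((492,337),(758,344),(752,540),(487,532)): print('foot',P(B(*c),.018))
# side: caddy rim corners & board corners
s=snapshot('side')
S=lambda X,Y:(275+X/6.25-.42,172+Y/6.25-.42); Q=lambda X,Y:(215+X/3.333-.35,200+(Y-300)/3.333-.35)
print('side caddy rim bl,br,fl,fr',[np.round(onplane(s,*S(*c),2,.12)[:2],4).tolist() for c in((196,150),(233,85),(106,123),(143,66))])
print('side board top: front-l, front-r, back-r,back-l',[np.round(onplane(s,*Q(*c),2,.222)[:2],4).tolist() for c in((157,514),(234,333),(255,337),(183,515))])
E
```

```text
caddy [[0.5187, -0.0943], [0.5117, -0.1494], [0.5662, -0.0987], [0.5607, -0.1547]] [ 0.53929539 -0.12427027] w 0.05559377186794436 0.05627593978255745 d 0.047698419411103254
yaw -0.12664983310566702
yaw -0.09772263395970726
board front [0.53573898 0.2992101 ] [0.534681   0.09974829] 0.1994646166325792 mean [0.53520999 0.19947919] thick [0.01739619 0.00069334] [0.01801719 0.0005457 ]
byaw -0.005304137598532862
stud head [0.54891149 0.20961392] [0.54106082 0.20867976]
along 0.010207254316591982 out 0.01364755274477325
foot [0.599386   0.29913232]
foot [0.59947464 0.10066193]
foot [0.45391393 0.10077069]
foot [0.45444028 0.29733246]
side caddy rim bl,br,fl,fr [[0.5151, -0.0924], [0.5089, -0.1498], [0.5645, -0.1017], [0.558, -0.1535]]
side board top: front-l, front-r, back-r,back-l [[0.5301, 0.3003], [0.5297, 0.1035], [0.5124, 0.1038], [0.5126, 0.2965]]
```

Both views agree. Caddy mid is about (0.537,−0.124) with yaw −0.11, the board face is at x≈0.534, and the stud is at y≈0.2095. Next I'll turn the tool and move above the caddy.

{"fn": "send_rows", "kwargs": {
  "motion": [
    {"rz": 0.145,"jaw": 8.8},
    {"rz": 0.145,"jaw": 8.8},
    {"rz": 0.145,"jaw": 8.8},
    {"rz": 0.143,"jaw": 8.8},
    {"jaw": 8.8}
  ]
}}

```text
schema error: expected keys x, y, z, rx, ry, rz, jaw
```

{"fn": "send_rows", "kwargs": {
  "motion": [
    {"x": 1.4,"y": -3,"jaw": 8.8},
    {"x": 1.4,"y": -3,"jaw": 8.8},
    {"x": 1.4,"y": -3,"jaw": 8.8},
    {"x": 1.4,"y": -3,"jaw": 8.8},
    {"x": 1.4,"y": -3,"jaw": 8.8}
  ]
}}

```text
schema error: expected keys x, y, z, rx, ry, rz, jaw
```

{"fn": "send_rows", "kwargs": {
  "motion": [
    {"x": 1.4,"y": -3,"jaw": 8.8},
    {"x": 1.4,"y": -3,"jaw": 8.8},
    {"x": 1.4,"y": -3,"jaw": 8.8},
    {"x": 1.4,"y": -3,"jaw": 8.8},
    {"x": 1.4,"y": -3,"jaw": 8.8}
  ]
}}

```text
schema error: expected keys x, y, z, rx, ry, rz, jaw
```

{"fn": "send_rows", "kwargs": {
  "motion": [
    {"x": 1.4,"y": -3,"jaw": 8.8},
    {"x": 1.4,"y": -3,"jaw": 8.8},
    {"x": 1.4,"y": -3,"jaw": 8.8},
    {"x": 1.4,"y": -3,"jaw": 8.8},
    {"jaw": 8.8}
  ]
}}

```text
schema error: expected keys x, y, z, rx, ry, rz, jaw
```

{"fn": "send_rows", "kwargs": {
  "motion": [
    {"x": 0,"y": 0,"z": 0,"rx": 0,"ry": 0,"rz": 0.145,"jaw": 8.8},
    {"x": 0,"y": 0,"z": 0,"rx": 0,"ry": 0,"rz": 0.145,"jaw": 8.8},
    {"x": 0,"y": 0,"z": 0,"rx": 0,"ry": 0,"rz": 0.145,"jaw": 8.8},
    {"x": 0,"y": 0,"z": 0,"rx": 0,"ry": 0,"rz": 0.143,"jaw": 8.8},
    {"x": 0,"y": 0,"z": 0,"rx": 0,"ry": 0,"rz": 0,"jaw": 8.8}
  ]
}}

```text
clock: 0.75
tool_pos: [0.282, -0.5577, 0.2497]
eef_rot: [0.998, -0.055, -0.0, 0.0]
contact_force: [-0.0, 0.1, 0.0]
opening: 0.997
finger_force: 0.0
```

{"fn": "send_rows", "kwargs": {
  "motion": [
    {"x": 1.4,"y": -3,"z": 0,"rx": 0,"ry": 0,"rz": 0,"jaw": 8.8},
    {"x": 1.4,"y": -3,"z": 0,"rx": 0,"ry": 0,"rz": 0,"jaw": 8.8},
    {"x": 1.4,"y": -3,"z": 0,"rx": 0,"ry": 0,"rz": 0,"jaw": 8.8},
    {"x": 1.4,"y": -3,"z": 0,"rx": 0,"ry": 0,"rz": 0,"jaw": 8.8},
    {"x": 1.4,"y": -3,"z": 0,"rx": 0,"ry": 0,"rz": 0,"jaw": 8.8}
  ]
}}

```text
clock: 1.25
tool_pos: [0.3685, -0.4153, 0.2498]
eef_rot: [0.999, -0.053, 0.0, -0.0]
contact_force: [0.3, 0.4, 0.0]
opening: 1.0
finger_force: 0.0
```

{"fn": "send_rows", "kwargs": {
  "motion": [
    {"x": 1.4,"y": -3,"z": 0,"rx": 0,"ry": 0,"rz": 0,"jaw": 8.8},
    {"x": 1.4,"y": -3,"z": 0,"rx": 0,"ry": 0,"rz": 0,"jaw": 8.8},
    {"x": 1.4,"y": -3,"z": 0,"rx": 0,"ry": 0,"rz": 0,"jaw": 8.8},
    {"x": 1.4,"y": -3,"z": 0,"rx": 0,"ry": 0,"rz": 0,"jaw": 8.8},
    {"x": 1.4,"y": -3,"z": 0,"rx": 0,"ry": 0,"rz": 0,"jaw": 8.8}
  ]
}}

```text
clock: 1.75
tool_pos: [0.4546, -0.2738, 0.2498]
eef_rot: [0.999, -0.053, 0.0, 0.0]
contact_force: [-0.3, 0.4, 0.5]
opening: 0.996
finger_force: 0.0
```

{"fn": "send_rows", "kwargs": {
  "motion": [
    {"x": 1.4,"y": -3,"z": 0,"rx": 0,"ry": 0,"rz": 0,"jaw": 8.8},
    {"x": 1.4,"y": -3,"z": 0,"rx": 0,"ry": 0,"rz": 0,"jaw": 8.8},
    {"x": 1.4,"y": -3,"z": 0,"rx": 0,"ry": 0,"rz": 0,"jaw": 8.8},
    {"x": 1.4,"y": -3,"z": 0,"rx": 0,"ry": 0,"rz": 0,"jaw": 8.8},
    {"x": 0,"y": 0,"z": 0,"rx": 0,"ry": 0,"rz": 0,"jaw": 8.8}
  ]
}}

```text
clock: 2.25
tool_pos: [0.5258, -0.156, 0.2497]
eef_rot: [0.999, -0.049, 0.001, -0.002]
contact_force: [-0.1, 0.6, 0.1]
opening: 0.997
finger_force: 0.0
```

{"fn": "send_rows", "kwargs": {
  "motion": [
    {"x": 0.4,"y": -1.6,"z": 0,"rx": 0,"ry": 0,"rz": 0,"jaw": 8.8},
    {"x": 0.4,"y": -1.6,"z": 0,"rx": 0,"ry": 0,"rz": 0,"jaw": 8.8},
    {"x": 0,"y": 0,"z": 0,"rx": 0,"ry": 0,"rz": 0,"jaw": 8.8},
    {"x": 0,"y": 0,"z": 2,"rx": 0,"ry": 0,"rz": 0,"jaw": 8.8},
    {"x": 0,"y": 0,"z": 0,"rx": 0,"ry": 0,"rz": 0,"jaw": 8.8}
  ]
}}

```text
clock: 2.75
tool_pos: [0.5323, -0.1321, 0.2281]
eef_rot: [0.998, -0.055, -0.002, 0.0]
contact_force: [-0.0, -0.2, -0.2]
opening: 0.997
finger_force: 0.0
```

{"fn": "send_rows", "kwargs": {
  "motion": [
    {"x": 0,"y": 0,"z": 2,"rx": 0,"ry": 0,"rz": 0,"jaw": 8.8},
    {"x": 0,"y": 0,"z": 2,"rx": 0,"ry": 0,"rz": 0,"jaw": 8.8},
    {"x": 0,"y": 0,"z": 2,"rx": 0,"ry": 0,"rz": 0,"jaw": 8.8},
    {"x": 0,"y": 0,"z": 2,"rx": 0,"ry": 0,"rz": 0,"jaw": 8.8},
    {"x": 0,"y": 0,"z": 0,"rx": 0,"ry": 0,"rz": 0,"jaw": 8.8}
  ]
}}

```text
clock: 3.25
tool_pos: [0.5325, -0.1318, 0.1482]
eef_rot: [0.998, -0.055, -0.002, -0.0]
contact_force: [0.3, 0.2, 0.0]
opening: 0.997
finger_force: 0.0
```

```bash
python3 - <<'E'
from h import *
a=snap('side','a.png');s=get_state();print(s['tool_pos'],s['eef_rot'])
u,v=proj(a,[.537,-.124,.13]).astype(int)
c=a['img'][v-50:v+55,u-70:u+70,::-1];cv2.imwrite('pics/c2.png',np.clip(cv2.resize(c,None,fx=5,fy=5,interpolation=2).astype(float)*1.5,0,255));print(u,v)
E
```

```text
[ 0.53344974 -0.13191414  0.14941645] [ 9.98472288e-01 -5.52432379e-02 -1.12444624e-03  9.85870063e-05]
301 186[ WARN:0@1.376] global loadsave.cpp:1063 imwrite_ Unsupported depth image for selected encoder is fallbacked to CV_8U.
```

View pics/c2.png

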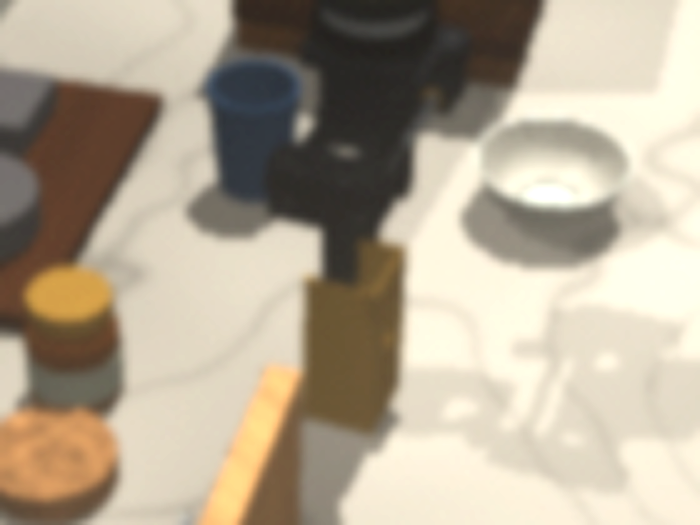

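The open fingers are just above the rim, and the near finger at (340,250) lines up with the +y cheek. I'll correct by about 3 mm in x and 8 mm in y, then lower and grip.

{"fn": "send_rows", "kwargs": {
  "motion": [
    {"x": 0.3,"y": -0.75,"z": 0,"rx": 0,"ry": 0,"rz": 0,"jaw": 8.8},
    {"x": 0,"y": 0,"z": 1.5,"rx": 0,"ry": 0,"rz": 0,"jaw": 8.8},
    {"x": 0,"y": 0,"z": 1.5,"rx": 0,"ry": 0,"rz": 0,"jaw": 8.8},
    {"x": 0,"y": 0,"z": 1.5,"rx": 0,"ry": 0,"rz": 0,"jaw": 8.8},
    {"x": 0,"y": 0,"z": 0,"rx": 0,"ry": 0,"rz": 0,"jaw": 8.8}
  ]
}}

```text
clock: 3.8
tool_pos: [0.5381, -0.1234, 0.1045]
eef_rot: [0.999, -0.055, -0.0, -0.0]
contact_force: [-0.3, -0.6, -0.1]
opening: 0.997
finger_force: 0.0
```

{"fn": "send_rows", "kwargs": {
  "motion": [
    {"x": 0,"y": 0,"z": 1.3,"rx": 0,"ry": 0,"rz": 0,"jaw": 8.8},
    {"x": 0,"y": 0,"z": 1.3,"rx": 0,"ry": 0,"rz": 0,"jaw": 8.8},
    {"x": 0,"y": 0,"z": 0,"rx": 0,"ry": 0,"rz": 0,"jaw": 8.8},
    {"x": 0,"y": 0,"z": 0,"rx": 0,"ry": 0,"rz": 0,"jaw": 6.4},
    {"x": 0,"y": 0,"z": 0,"rx": 0,"ry": 0,"rz": 0,"jaw": 6.2}
  ],
  "grip_force": 10
}}

```text
clock: 4.3
tool_pos: [0.5384, -0.124, 0.079]
eef_rot: [0.998, -0.055, 0.0, 0.0]
contact_force: [0.6, 0.1, 0.7]
opening: 0.839
finger_force: 0.0
```

{"fn": "send_rows", "kwargs": {
  "motion": [
    {"x": 0,"y": 0,"z": 0,"rx": 0,"ry": 0,"rz": 0,"jaw": 6},
    {"x": 0,"y": 0,"z": 0,"rx": 0,"ry": 0,"rz": 0,"jaw": 5.8},
    {"x": 0,"y": 0,"z": 0,"rx": 0,"ry": 0,"rz": 0,"jaw": 5},
    {"x": 0,"y": 0,"z": 0,"rx": 0,"ry": 0,"rz": 0,"jaw": 5},
    {"x": 0,"y": 0,"z": 0,"rx": 0,"ry": 0,"rz": 0,"jaw": 5}
  ],
  "grip_force": 10
}}

```text
clock: 4.8
tool_pos: [0.5384, -0.1241, 0.079]
eef_rot: [0.998, -0.055, 0.0, 0.0]
contact_force: [0.2, -0.7, 3.2]
opening: 0.633
finger_force: 10.0
```

{"fn": "send_rows", "kwargs": {
  "motion": [
    {"x": 0,"y": 0,"z": 0,"rx": 0,"ry": 0,"rz": 0,"jaw": 5},
    {"x": 0,"y": 0,"z": -0.5,"rx": 0,"ry": 0,"rz": 0,"jaw": 5},
    {"x": 0,"y": 0,"z": -1,"rx": 0,"ry": 0,"rz": 0,"jaw": 5},
    {"x": 0,"y": 0,"z": -2,"rx": 0,"ry": 0,"rz": 0,"jaw": 5},
    {"x": 0,"y": 0,"z": -2,"rx": 0,"ry": 0,"rz": 0,"jaw": 5}
  ],
  "grip_force": 30
}}

```text
clock: 5.3
tool_pos: [0.5376, -0.1236, 0.1344]
eef_rot: [0.998, -0.055, -0.001, -0.0]
contact_force: [0.9, 0.2, -2.6]
opening: 0.633
finger_force: 29.9
```

{"fn": "send_rows", "kwargs": {
  "motion": [
    {"x": 1,"y": 0,"z": -2,"rx": 0,"ry": 0,"rz": 0,"jaw": 5},
    {"x": 2,"y": 0,"z": -2,"rx": 0,"ry": 0,"rz": 0,"jaw": 5},
    {"x": 2,"y": 0,"z": -2,"rx": 0,"ry": 0,"rz": 0,"jaw": 5},
    {"x": 2,"y": 0,"z": -2,"rx": 0,"ry": 0,"rz": -0.05,"jaw": 5},
    {"x": 2,"y": 0,"z": 0,"rx": 0,"ry": 0,"rz": -0.055,"jaw": 5}
  ]
}}

```text
clock: 5.8
tool_pos: [0.6297, -0.1333, 0.2174]
eef_rot: [1.0, -0.002, 0.003, 0.001]
contact_force: [0.4, -0.7, -2.2]
opening: 0.634
finger_force: 29.9
```

{"fn": "send_rows", "kwargs": {
  "motion": [
    {"x": 1,"y": -1,"z": 0,"rx": 0,"ry": 0,"rz": 0,"jaw": 5},
    {"x": 0,"y": -2,"z": 0,"rx": 0,"ry": 0,"rz": 0,"jaw": 5},
    {"x": 0,"y": -2,"z": 0,"rx": 0,"ry": 0,"rz": 0,"jaw": 5},
    {"x": 0,"y": -1,"z": 0,"rx": 0,"ry": 0,"rz": 0,"jaw": 5},
    {"x": 0,"y": 0,"z": 0,"rx": 0,"ry": 0,"rz": 0,"jaw": 5}
  ]
}}

```text
clock: 6.3
tool_pos: [0.6373, -0.0697, 0.2133]
eef_rot: [1.0, -0.001, -0.001, -0.001]
contact_force: [0.2, 0.8, -2.8]
opening: 0.631
finger_force: 29.9
```

```bash
python3 - <<'E'
from h import *
s=get_state();print({k:s[k] for k in('clock','tool_pos','eef_rot','contact_force','moment','opening','finger_force')})
E
```

```text
{'clock': 6.3, 'tool_pos': array([ 0.63726843, -0.06970133,  0.21325334]), 'eef_rot': array([ 9.99998722e-01, -9.71274592e-04, -9.06249658e-04, -8.90049567e-04]), 'contact_force': array([ 0.23698771,  0.78513777, -2.77659972]), 'moment': array([ 0.00987463, -0.03090013,  0.03649476]), 'opening': 0.6307401391159295, 'finger_force': 29.934240924194455}
```

{"fn": "send_rows", "kwargs": {
  "motion": [
    {"x": 0,"y": -2,"z": 0,"rx": 0,"ry": 0,"rz": 0,"jaw": 5},
    {"x": 0,"y": -3,"z": 0,"rx": 0,"ry": 0,"rz": 0,"jaw": 5},
    {"x": 0,"y": -3,"z": 0,"rx": 0,"ry": 0,"rz": 0,"jaw": 5},
    {"x": 0,"y": -3,"z": 0,"rx": 0,"ry": 0,"rz": 0,"jaw": 5},
    {"x": 0,"y": -3,"z": 0,"rx": 0,"ry": 0,"rz": 0,"jaw": 5}
  ]
}}

```text
clock: 6.8
tool_pos: [0.6384, 0.0665, 0.2136]
eef_rot: [1.0, -0.004, -0.0, 0.001]
contact_force: [0.4, -0.5, -3.1]
opening: 0.636
finger_force: 29.9
```

{"fn": "send_rows", "kwargs": {
  "motion": [
    {"x": 0,"y": -3,"z": 0,"rx": 0,"ry": 0,"rz": 0,"jaw": 5},
    {"x": 0,"y": -3,"z": 0,"rx": 0,"ry": 0,"rz": 0,"jaw": 5},
    {"x": 0,"y": -3,"z": 0,"rx": 0,"ry": 0,"rz": 0,"jaw": 5},
    {"x": 0,"y": -3,"z": 0,"rx": 0,"ry": 0,"rz": 0,"jaw": 5},
    {"x": 0,"y": -2,"z": 0,"rx": 0,"ry": 0,"rz": 0,"jaw": 5}
  ]
}}

```text
clock: 7.3
tool_pos: [0.6391, 0.2088, 0.2135]
eef_rot: [1.0, -0.002, -0.0, -0.0]
contact_force: [-0.3, -0.0, -2.2]
opening: 0.629
finger_force: 29.9
```

{"fn": "send_rows", "kwargs": {
  "motion": [
    {"x": -1.5,"y": 0,"z": 0,"rx": 0,"ry": 0,"rz": 0,"jaw": 5},
    {"x": -1.5,"y": 0,"z": 0,"rx": 0,"ry": 0,"rz": 0,"jaw": 5},
    {"x": 0,"y": 0,"z": 0,"rx": 0,"ry": 0,"rz": 0,"jaw": 5},
    {"x": 0,"y": 0,"z": 0,"rx": 0,"ry": 0,"rz": 0,"jaw": 5},
    {"x": 0,"y": 0,"z": 0,"rx": 0,"ry": 0,"rz": 0,"jaw": 5}
  ]
}}

```text
clock: 7.8
tool_pos: [0.6106, 0.2064, 0.2139]
eef_rot: [1.0, -0.003, 0.001, 0.0]
contact_force: [1.1, 0.3, -2.9]
opening: 0.635
finger_force: 29.9
```

```bash
python3 - <<'E'
from h import *
s=get_state();print({k:np.round(s[k],4) for k in('clock','tool_pos','eef_rot','contact_force','moment','opening')})
a=snap('side','b.png');t=snap('top','t.png')
u,v=proj(a,[.56,.21,.2]).astype(int);x,y=proj(t,[.56,.21,.2]).astype(int);print(u,v,x,y)
g=lambda i,u,v:cv2.resize(i['img'][v-40:v+40,u-40:u+40,::-1],(400,400),interpolation=2)
cv2.imwrite('pics/c3.png',np.clip(np.hstack([g(a,u,v),g(t,x,y)])*1.6,0,255).astype('uint8'))
E
```

```text
{'clock': np.float64(7.8), 'tool_pos': array([0.6106, 0.2064, 0.2139]), 'eef_rot': array([ 1.0e+00, -3.3e-03,  7.0e-04,  2.0e-04]), 'contact_force': array([ 1.1163,  0.3064, -2.8772]), 'moment': array([0.029 , 0.0114, 0.0354]), 'opening': np.float64(0.6348)}
261 240 213 214
```

View pics/c3.png

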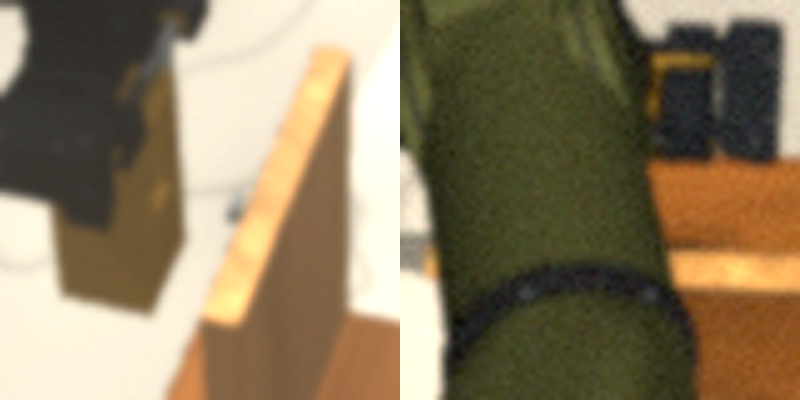

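The caddy hangs upright, and its keyhole side faces the stud at crop (240,205). I'll align y and z and approach.

{"fn": "send_rows", "kwargs": {
  "motion": [
    {"x": 0,"y": -0.3,"z": 0.5,"rx": 0,"ry": 0,"rz": 0,"jaw": 5},
    {"x": -0.8,"y": 0,"z": 0,"rx": 0,"ry": 0,"rz": 0,"jaw": 5},
    {"x": -0.8,"y": 0,"z": 0,"rx": 0,"ry": 0,"rz": 0,"jaw": 5},
    {"x": -0.8,"y": 0,"z": 0,"rx": 0,"ry": 0,"rz": 0,"jaw": 5},
    {"x": 0,"y": 0,"z": 0,"rx": 0,"ry": 0,"rz": 0,"jaw": 5}
  ]
}}

```text
clock: 8.4
tool_pos: [0.5837, 0.2107, 0.2088]
eef_rot: [1.0, -0.002, -0.001, 0.0]
contact_force: [0.1, 1.2, -1.9]
opening: 0.634
finger_force: 29.9
```

{"fn": "send_rows", "kwargs": {
  "motion": [
    {"x": -0.2,"y": 0,"z": 0,"rx": 0,"ry": 0,"rz": 0,"jaw": 5},
    {"x": -0.2,"y": 0,"z": 0,"rx": 0,"ry": 0,"rz": 0,"jaw": 5},
    {"x": -0.2,"y": 0,"z": 0,"rx": 0,"ry": 0,"rz": 0,"jaw": 5},
    {"x": 0,"y": 0,"z": 0,"rx": 0,"ry": 0,"rz": 0,"jaw": 5},
    {"x": 0,"y": 0,"z": 0,"rx": 0,"ry": 0,"rz": 0,"jaw": 5}
  ]
}}

```text
clock: 8.9
tool_pos: [0.5796, 0.2104, 0.2087]
eef_rot: [1.0, -0.003, 0.0, 0.0]
contact_force: [0.3, 0.6, -2.3]
opening: 0.634
finger_force: 29.9
```

{"fn": "send_rows", "kwargs": {
  "motion": [
    {"x": -0.1,"y": 0.05,"z": 0,"rx": 0,"ry": 0,"rz": 0,"jaw": 5},
    {"x": -0.1,"y": 0.05,"z": 0,"rx": 0,"ry": 0,"rz": 0,"jaw": 5},
    {"x": -0.1,"y": 0,"z": 0,"rx": 0,"ry": 0,"rz": 0,"jaw": 5},
    {"x": -0.1,"y": 0,"z": 0,"rx": 0,"ry": 0,"rz": 0,"jaw": 5},
    {"x": 0,"y": 0,"z": 0,"rx": 0,"ry": 0,"rz": 0,"jaw": 5}
  ]
}}

```text
clock: 9.4
tool_pos: [0.5752, 0.2095, 0.2087]
eef_rot: [1.0, -0.003, -0.0, 0.0]
contact_force: [-0.3, 0.1, -1.7]
opening: 0.633
finger_force: 29.9
```

{"fn": "send_rows", "kwargs": {
  "motion": [
    {"x": -0.1,"y": 0,"z": 0,"rx": 0,"ry": 0,"rz": 0,"jaw": 5},
    {"x": -0.1,"y": 0,"z": 0,"rx": 0,"ry": 0,"rz": 0,"jaw": 5},
    {"x": -0.1,"y": 0,"z": 0,"rx": 0,"ry": 0,"rz": 0,"jaw": 5},
    {"x": 0,"y": 0,"z": 0,"rx": 0,"ry": 0,"rz": 0,"jaw": 5},
    {"x": 0,"y": 0,"z": 0,"rx": 0,"ry": 0,"rz": 0,"jaw": 5}
  ]
}}

```text
clock: 9.9
tool_pos: [0.5724, 0.2095, 0.2087]
eef_rot: [1.0, -0.003, 0.0, 0.0]
contact_force: [-0.6, 0.4, -1.3]
opening: 0.634
finger_force: 29.9
```

{"fn": "send_rows", "kwargs": {
  "motion": [
    {"x": -0.1,"y": 0,"z": 0,"rx": 0,"ry": 0,"rz": 0,"jaw": 5},
    {"x": -0.1,"y": 0,"z": 0,"rx": 0,"ry": 0,"rz": 0,"jaw": 5},
    {"x": 0,"y": 0,"z": 0,"rx": 0,"ry": 0,"rz": 0,"jaw": 5},
    {"x": 0,"y": 0,"z": 0,"rx": 0,"ry": 0,"rz": 0,"jaw": 5},
    {"x": 0,"y": 0,"z": 0,"rx": 0,"ry": 0,"rz": 0,"jaw": 5}
  ]
}}

```text
clock: 10.4
tool_pos: [0.5705, 0.2095, 0.2087]
eef_rot: [1.0, -0.003, 0.0, 0.0]
contact_force: [-0.5, -1.1, -2.4]
opening: 0.633
finger_force: 29.9
```

{"fn": "send_rows", "kwargs": {
  "motion": [
    {"x": -0.1,"y": 0,"z": 0,"rx": 0,"ry": 0,"rz": 0,"jaw": 5},
    {"x": -0.1,"y": 0,"z": 0,"rx": 0,"ry": 0,"rz": 0,"jaw": 5},
    {"x": 0,"y": 0,"z": 0,"rx": 0,"ry": 0,"rz": 0,"jaw": 5},
    {"x": 0,"y": 0,"z": 0,"rx": 0,"ry": 0,"rz": 0,"jaw": 5},
    {"x": 0,"y": 0,"z": 0,"rx": 0,"ry": 0,"rz": 0,"jaw": 5}
  ]
}}

```text
clock: 10.9
tool_pos: [0.5684, 0.2095, 0.2087]
eef_rot: [1.0, -0.003, 0.0, 0.0]
contact_force: [-0.1, 0.4, -2.4]
opening: 0.631
finger_force: 29.9
```

{"fn": "send_rows", "kwargs": {
  "motion": [
    {"x": -0.1,"y": 0,"z": 0,"rx": 0,"ry": 0,"rz": 0,"jaw": 5},
    {"x": -0.1,"y": 0,"z": 0,"rx": 0,"ry": 0,"rz": 0,"jaw": 5},
    {"x": -0.1,"y": 0,"z": 0,"rx": 0,"ry": 0,"rz": 0,"jaw": 5},
    {"x": 0,"y": 0,"z": 0,"rx": 0,"ry": 0,"rz": 0,"jaw": 5},
    {"x": 0,"y": 0,"z": 0,"rx": 0,"ry": 0,"rz": 0,"jaw": 5}
  ]
}}

```text
clock: 11.4
tool_pos: [0.5654, 0.2095, 0.2087]
eef_rot: [1.0, -0.003, 0.0, 0.0]
contact_force: [0.2, -0.7, -2.7]
opening: 0.634
finger_force: 29.9
```

{"fn": "send_rows", "kwargs": {
  "motion": [
    {"x": -0.1,"y": 0,"z": 0,"rx": 0,"ry": 0,"rz": 0,"jaw": 5},
    {"x": -0.1,"y": 0,"z": 0,"rx": 0,"ry": 0,"rz": 0,"jaw": 5},
    {"x": 0,"y": 0,"z": 0,"rx": 0,"ry": 0,"rz": 0,"jaw": 5},
    {"x": 0,"y": 0,"z": 0,"rx": 0,"ry": 0,"rz": 0,"jaw": 5},
    {"x": 0,"y": 0,"z": 0,"rx": 0,"ry": 0,"rz": 0,"jaw": 5}
  ]
}}

```text
clock: 11.9
tool_pos: [0.5635, 0.2095, 0.2087]
eef_rot: [1.0, -0.003, 0.0, 0.0]
contact_force: [-0.0, 0.1, -2.4]
opening: 0.631
finger_force: 29.9
```

{"fn": "send_rows", "kwargs": {
  "motion": [
    {"x": -0.1,"y": 0,"z": 0,"rx": 0,"ry": 0,"rz": 0,"jaw": 5},
    {"x": 0,"y": 0,"z": 0,"rx": 0,"ry": 0,"rz": 0,"jaw": 5},
    {"x": -0.1,"y": 0,"z": 0,"rx": 0,"ry": 0,"rz": 0,"jaw": 5},
    {"x": 0,"y": 0,"z": 0,"rx": 0,"ry": 0,"rz": 0,"jaw": 5},
    {"x": 0,"y": 0,"z": 0,"rx": 0,"ry": 0,"rz": 0,"jaw": 5}
  ]
}}

```text
clock: 12.4
tool_pos: [0.5614, 0.2095, 0.2087]
eef_rot: [1.0, -0.003, 0.0, 0.0]
contact_force: [-0.5, 0.0, -2.8]
opening: 0.633
finger_force: 29.9
```

{"fn": "send_rows", "kwargs": {
  "motion": [
    {"x": -0.1,"y": 0,"z": 0,"rx": 0,"ry": 0,"rz": 0,"jaw": 5},
    {"x": 0,"y": 0,"z": 0,"rx": 0,"ry": 0,"rz": 0,"jaw": 5},
    {"x": 0,"y": 0,"z": 0,"rx": 0,"ry": 0,"rz": 0,"jaw": 5},
    {"x": 0,"y": 0,"z": 0,"rx": 0,"ry": 0,"rz": 0,"jaw": 5},
    {"x": 0,"y": 0,"z": 0,"rx": 0,"ry": 0,"rz": 0,"jaw": 5}
  ]
}}

```text
clock: 12.9
tool_pos: [0.5605, 0.2095, 0.2087]
eef_rot: [1.0, -0.003, 0.0, 0.0]
contact_force: [-0.1, 0.1, -2.2]
opening: 0.633
finger_force: 29.9
```

{"fn": "send_rows", "kwargs": {
  "motion": [
    {"x": -0.1,"y": 0,"z": 0,"rx": 0,"ry": 0,"rz": 0,"jaw": 5},
    {"x": 0,"y": 0,"z": 0,"rx": 0,"ry": 0,"rz": 0,"jaw": 5},
    {"x": 0,"y": 0,"z": 0,"rx": 0,"ry": 0,"rz": 0,"jaw": 5},
    {"x": 0,"y": 0,"z": 0,"rx": 0,"ry": 0,"rz": 0,"jaw": 5},
    {"x": 0,"y": 0,"z": 0,"rx": 0,"ry": 0,"rz": 0,"jaw": 5}
  ]
}}

```text
clock: 13.4
tool_pos: [0.5603, 0.2096, 0.2088]
eef_rot: [1.0, -0.003, 0.001, -0.0]
contact_force: [5.1, -0.3, -5.4]
opening: 0.632
finger_force: 29.9
```

{"fn": "send_rows", "kwargs": {
  "motion": [
    {"x": -0.1,"y": 0,"z": 0,"rx": 0,"ry": 0,"rz": 0,"jaw": 5},
    {"x": 0,"y": 0,"z": 0,"rx": 0,"ry": 0,"rz": 0,"jaw": 5},
    {"x": 0,"y": 0,"z": 0,"rx": 0,"ry": 0,"rz": 0,"jaw": 5},
    {"x": 0,"y": 0,"z": 0,"rx": 0,"ry": 0,"rz": 0,"jaw": 5},
    {"x": 0,"y": 0,"z": 0,"rx": 0,"ry": 0,"rz": 0,"jaw": 5}
  ]
}}

```text
clock: 13.9
tool_pos: [0.5603, 0.2096, 0.2089]
eef_rot: [1.0, -0.003, 0.002, -0.0]
contact_force: [7.3, 0.3, -5.9]
opening: 0.634
finger_force: 29.9
```

The back meets the board at the predicted depth with about 7 N. I'll ease off the pressure and slide down gently, watching the forces.

{"fn": "send_rows", "kwargs": {
  "motion": [
    {"x": 0.15,"y": 0,"z": 0,"rx": 0,"ry": 0,"rz": 0,"jaw": 5},
    {"x": 0,"y": 0,"z": 0.1,"rx": 0,"ry": 0,"rz": 0,"jaw": 5},
    {"x": 0,"y": 0,"z": 0.2,"rx": 0,"ry": 0,"rz": 0,"jaw": 5},
    {"x": 0,"y": 0,"z": 0.2,"rx": 0,"ry": 0,"rz": 0,"jaw": 5},
    {"x": 0,"y": 0,"z": 0,"rx": 0,"ry": 0,"rz": 0,"jaw": 5}
  ]
}}

```text
clock: 14.4
tool_pos: [0.5603, 0.2097, 0.2038]
eef_rot: [1.0, -0.003, 0.001, -0.0]
contact_force: [4.2, 0.5, -1.6]
opening: 0.63
finger_force: 29.9
```

{"fn": "send_rows", "kwargs": {
  "motion": [
    {"x": 0,"y": 0,"z": 0.15,"rx": 0,"ry": 0,"rz": 0,"jaw": 5},
    {"x": 0,"y": 0,"z": 0.15,"rx": 0,"ry": 0,"rz": 0,"jaw": 5},
    {"x": 0,"y": 0,"z": 0.15,"rx": 0,"ry": 0,"rz": 0,"jaw": 5},
    {"x": 0,"y": 0,"z": 0,"rx": 0,"ry": 0,"rz": 0,"jaw": 5},
    {"x": 0,"y": 0,"z": 0,"rx": 0,"ry": 0,"rz": 0,"jaw": 5}
  ]
}}

```text
clock: 14.9
tool_pos: [0.5603, 0.2096, 0.1991]
eef_rot: [1.0, -0.003, 0.0, -0.0]
contact_force: [5.5, -1.0, -1.6]
opening: 0.632
finger_force: 29.9
```

{"fn": "send_rows", "kwargs": {
  "motion": [
    {"x": 0,"y": 0,"z": 0.15,"rx": 0,"ry": 0,"rz": 0,"jaw": 5},
    {"x": 0,"y": 0,"z": 0.15,"rx": 0,"ry": 0,"rz": 0,"jaw": 5},
    {"x": 0,"y": 0,"z": 0,"rx": 0,"ry": 0,"rz": 0,"jaw": 5},
    {"x": 0,"y": 0,"z": 0,"rx": 0,"ry": 0,"rz": 0,"jaw": 5},
    {"x": 0,"y": 0,"z": 0,"rx": 0,"ry": 0,"rz": 0,"jaw": 5}
  ]
}}

```text
clock: 15.4
tool_pos: [0.5603, 0.2096, 0.1961]
eef_rot: [1.0, -0.003, 0.0, -0.0]
contact_force: [4.5, -0.4, -1.4]
opening: 0.632
finger_force: 29.9
```

{"fn": "send_rows", "kwargs": {
  "motion": [
    {"x": 0,"y": 0,"z": 0.1,"rx": 0,"ry": 0,"rz": 0,"jaw": 5},
    {"x": 0,"y": 0,"z": 0,"rx": 0,"ry": 0,"rz": 0,"jaw": 5},
    {"x": 0,"y": 0,"z": 0.1,"rx": 0,"ry": 0,"rz": 0,"jaw": 5},
    {"x": 0,"y": 0,"z": 0,"rx": 0,"ry": 0,"rz": 0,"jaw": 5},
    {"x": 0,"y": 0,"z": 0,"rx": 0,"ry": 0,"rz": 0,"jaw": 5}
  ]
}}

```text
clock: 15.9
tool_pos: [0.5603, 0.2095, 0.1942]
eef_rot: [1.0, -0.003, 0.0, -0.0]
contact_force: [5.1, 1.2, -0.4]
opening: 0.631
finger_force: 29.9
```

{"fn": "send_rows", "kwargs": {
  "motion": [
    {"x": 0,"y": 0,"z": 0.1,"rx": 0,"ry": 0,"rz": 0,"jaw": 5},
    {"x": 0,"y": 0,"z": 0,"rx": 0,"ry": 0,"rz": 0,"jaw": 5},
    {"x": 0,"y": 0,"z": 0.1,"rx": 0,"ry": 0,"rz": 0,"jaw": 5},
    {"x": 0,"y": 0,"z": 0,"rx": 0,"ry": 0,"rz": 0,"jaw": 5},
    {"x": 0,"y": 0,"z": 0,"rx": 0,"ry": 0,"rz": 0,"jaw": 5}
  ]
}}

```text
clock: 16.4
tool_pos: [0.5603, 0.2096, 0.1922]
eef_rot: [1.0, -0.003, 0.0, -0.0]
contact_force: [5.6, 0.1, 0.6]
opening: 0.634
finger_force: 29.9
```

{"fn": "send_rows", "kwargs": {
  "motion": [
    {"x": 0,"y": 0,"z": 0.1,"rx": 0,"ry": 0,"rz": 0,"jaw": 5},
    {"x": 0,"y": 0,"z": 0.1,"rx": 0,"ry": 0,"rz": 0,"jaw": 5},
    {"x": 0,"y": 0,"z": 0.1,"rx": 0,"ry": 0,"rz": 0,"jaw": 5},
    {"x": 0,"y": 0,"z": 0,"rx": 0,"ry": 0,"rz": 0,"jaw": 5},
    {"x": 0,"y": 0,"z": 0,"rx": 0,"ry": 0,"rz": 0,"jaw": 5}
  ]
}}

```text
clock: 16.9
tool_pos: [0.5604, 0.2095, 0.1892]
eef_rot: [1.0, -0.003, 0.0, -0.0]
contact_force: [4.3, 0.0, 0.5]
opening: 0.634
finger_force: 29.9
```

{"fn": "send_rows", "kwargs": {
  "motion": [
    {"x": 0,"y": 0,"z": 0.1,"rx": 0,"ry": 0,"rz": 0,"jaw": 5},
    {"x": 0,"y": 0,"z": 0.1,"rx": 0,"ry": 0,"rz": 0,"jaw": 5},
    {"x": 0,"y": 0,"z": 0.1,"rx": 0,"ry": 0,"rz": 0,"jaw": 5},
    {"x": 0,"y": 0,"z": 0,"rx": 0,"ry": 0,"rz": 0,"jaw": 5},
    {"x": 0,"y": 0,"z": 0,"rx": 0,"ry": 0,"rz": 0,"jaw": 5}
  ]
}}

```text
clock: 17.4
tool_pos: [0.5603, 0.2096, 0.1862]
eef_rot: [1.0, -0.003, 0.0, -0.0]
contact_force: [5.8, -0.3, 0.0]
opening: 0.628
finger_force: 29.9
```

{"fn": "send_rows", "kwargs": {
  "motion": [
    {"x": 0,"y": 0,"z": 0.1,"rx": 0,"ry": 0,"rz": 0,"jaw": 5},
    {"x": 0,"y": 0,"z": 0,"rx": 0,"ry": 0,"rz": 0,"jaw": 5},
    {"x": 0,"y": 0,"z": 0.1,"rx": 0,"ry": 0,"rz": 0,"jaw": 5},
    {"x": 0,"y": 0,"z": 0,"rx": 0,"ry": 0,"rz": 0,"jaw": 5},
    {"x": 0,"y": 0,"z": 0,"rx": 0,"ry": 0,"rz": 0,"jaw": 5}
  ]
}}

```text
clock: 17.9
tool_pos: [0.5603, 0.2095, 0.1842]
eef_rot: [1.0, -0.003, 0.0, -0.0]
contact_force: [4.7, 0.1, 0.4]
opening: 0.632
finger_force: 29.9
```

{"fn": "send_rows", "kwargs": {
  "motion": [
    {"x": 0,"y": 0,"z": 0.1,"rx": 0,"ry": 0,"rz": 0,"jaw": 5},
    {"x": 0,"y": 0,"z": 0,"rx": 0,"ry": 0,"rz": 0,"jaw": 5},
    {"x": 0,"y": 0,"z": 0,"rx": 0,"ry": 0,"rz": 0,"jaw": 5},
    {"x": 0,"y": 0,"z": 0,"rx": 0,"ry": 0,"rz": 0,"jaw": 5},
    {"x": 0,"y": 0,"z": 0,"rx": 0,"ry": 0,"rz": 0,"jaw": 5}
  ]
}}

```text
clock: 18.4
tool_pos: [0.5603, 0.2096, 0.1832]
eef_rot: [1.0, -0.003, 0.0, -0.0]
contact_force: [5.4, -0.3, -0.0]
opening: 0.635
finger_force: 29.9
```

{"fn": "send_rows", "kwargs": {
  "motion": [
    {"x": 0.1,"y": 0,"z": 0,"rx": 0,"ry": 0,"rz": 0,"jaw": 5},
    {"x": 0,"y": 0,"z": 0.05,"rx": 0,"ry": 0,"rz": 0,"jaw": 5},
    {"x": 0,"y": 0,"z": 0,"rx": 0,"ry": 0,"rz": 0,"jaw": 5},
    {"x": 0,"y": 0,"z": 0,"rx": 0,"ry": 0,"rz": 0,"jaw": 5},
    {"x": 0,"y": 0,"z": 0,"rx": 0,"ry": 0,"rz": 0,"jaw": 5}
  ]
}}

```text
clock: 18.9
tool_pos: [0.5604, 0.2095, 0.1826]
eef_rot: [1.0, -0.003, -0.0, 0.0]
contact_force: [2.5, 0.9, 2.5]
opening: 0.632
finger_force: 29.9
```

{"fn": "send_rows", "kwargs": {
  "motion": [
    {"x": 0,"y": 0,"z": 0.05,"rx": 0,"ry": 0,"rz": 0,"jaw": 5},
    {"x": 0,"y": 0,"z": 0,"rx": 0,"ry": 0,"rz": 0,"jaw": 5},
    {"x": 0,"y": 0,"z": 0,"rx": 0,"ry": 0,"rz": 0,"jaw": 5},
    {"x": 0,"y": 0,"z": 0,"rx": 0,"ry": 0,"rz": 0,"jaw": 5},
    {"x": 0,"y": 0,"z": 0,"rx": 0,"ry": 0,"rz": 0,"jaw": 5}
  ]
}}

```text
clock: 19.4
tool_pos: [0.5605, 0.2095, 0.1825]
eef_rot: [1.0, -0.003, -0.0, 0.0]
contact_force: [1.3, -0.8, 5.5]
opening: 0.636
finger_force: 29.9
```

It's seated: z stops at 0.1825 and the upward force rises to about 5.5 N. I'll take off the strain and release gently.

{"fn": "send_rows", "kwargs": {
  "motion": [
    {"x": 0,"y": 0,"z": -0.04,"rx": 0,"ry": 0,"rz": 0,"jaw": 5},
    {"x": 0,"y": 0,"z": 0,"rx": 0,"ry": 0,"rz": 0,"jaw": 5},
    {"x": 0,"y": 0,"z": 0,"rx": 0,"ry": 0,"rz": 0,"jaw": 5},
    {"x": 0,"y": 0,"z": 0,"rx": 0,"ry": 0,"rz": 0,"jaw": 5},
    {"x": 0,"y": 0,"z": 0,"rx": 0,"ry": 0,"rz": 0,"jaw": 5}
  ],
  "grip_force": 5
}}

```text
clock: 19.9
tool_pos: [0.5605, 0.2095, 0.1825]
eef_rot: [1.0, -0.003, -0.0, 0.0]
contact_force: [0.7, -1.0, 3.4]
opening: 0.633
finger_force: 5.0
```

{"fn": "send_rows", "kwargs": {
  "motion": [
    {"x": 0,"y": 0,"z": 0,"rx": 0,"ry": 0,"rz": 0,"jaw": 5.7},
    {"x": 0,"y": 0,"z": 0,"rx": 0,"ry": 0,"rz": 0,"jaw": 5.9},
    {"x": 0,"y": 0,"z": 0,"rx": 0,"ry": 0,"rz": 0,"jaw": 6.2},
    {"x": 0,"y": 0,"z": 0,"rx": 0,"ry": 0,"rz": 0,"jaw": 6.6},
    {"x": 0,"y": 0,"z": 0,"rx": 0,"ry": 0,"rz": 0,"jaw": 7}
  ]
}}

```text
clock: 20.4
tool_pos: [0.5608, 0.2096, 0.1825]
eef_rot: [1.0, -0.003, -0.0, 0.0]
contact_force: [0.2, 0.2, -0.6]
opening: 0.791
finger_force: 0.0
```

{"fn": "send_rows", "kwargs": {
  "motion": [
    {"x": 0,"y": 0,"z": 0,"rx": 0,"ry": 0,"rz": 0,"jaw": 7.5},
    {"x": 0,"y": 0,"z": 0,"rx": 0,"ry": 0,"rz": 0,"jaw": 8},
    {"x": 0,"y": 0,"z": 0,"rx": 0,"ry": 0,"rz": 0,"jaw": 8.5},
    {"x": 0,"y": 0,"z": 0,"rx": 0,"ry": 0,"rz": 0,"jaw": 8.5},
    {"x": 0,"y": 0,"z": 0,"rx": 0,"ry": 0,"rz": 0,"jaw": 8.5}
  ]
}}

```text
clock: 20.9
tool_pos: [0.561, 0.2095, 0.1826]
eef_rot: [1.0, -0.003, 0.0, 0.0]
contact_force: [-0.2, 0.4, 0.1]
opening: 0.965
finger_force: 0.0
```

Now I'll retreat straight up, then away in +x so the arm clears both views.

{"fn": "send_rows", "kwargs": {
  "motion": [
    {"x": 0,"y": 0,"z": -1,"rx": 0,"ry": 0,"rz": 0,"jaw": 8.5},
    {"x": 0,"y": 0,"z": -2,"rx": 0,"ry": 0,"rz": 0,"jaw": 8.5},
    {"x": 0,"y": 0,"z": -3,"rx": 0,"ry": 0,"rz": 0,"jaw": 8.5},
    {"x": 0,"y": 0,"z": -3,"rx": 0,"ry": 0,"rz": 0,"jaw": 8.5},
    {"x": 0,"y": 0,"z": -3,"rx": 0,"ry": 0,"rz": 0,"jaw": 8.5}
  ]
}}

```text
clock: 21.4
tool_pos: [0.5608, 0.2095, 0.3046]
eef_rot: [1.0, -0.003, 0.0, -0.0]
contact_force: [1.0, -0.2, -0.2]
opening: 0.966
finger_force: 0.0
```

{"fn": "send_rows", "kwargs": {
  "motion": [
    {"x": 0,"y": 2,"z": -1,"rx": 0,"ry": 0,"rz": 0,"jaw": 8.5},
    {"x": 0,"y": 3,"z": 0,"rx": 0,"ry": 0,"rz": 0,"jaw": 8.5},
    {"x": 0,"y": 4,"z": 0,"rx": 0,"ry": 0,"rz": 0,"jaw": 8.5},
    {"x": 0,"y": 4,"z": 0,"rx": 0,"ry": 0,"rz": 0,"jaw": 8.5},
    {"x": 0,"y": 4,"z": 0,"rx": 0,"ry": 0,"rz": 0,"jaw": 8.5}
  ]
}}

```text
clock: 21.9
tool_pos: [0.5599, 0.0381, 0.3136]
eef_rot: [1.0, -0.002, 0.001, 0.0]
contact_force: [-0.1, 0.0, -0.1]
opening: 0.963
finger_force: 0.0
```

{"fn": "send_rows", "kwargs": {
  "motion": [
    {"x": 0,"y": 4,"z": 0,"rx": 0,"ry": 0,"rz": 0,"jaw": 8.5},
    {"x": 0,"y": 4,"z": 0,"rx": 0,"ry": 0,"rz": 0,"jaw": 8.5},
    {"x": 0,"y": 3,"z": 0,"rx": 0,"ry": 0,"rz": 0,"jaw": 8.5},
    {"x": 0,"y": 0,"z": 0,"rx": 0,"ry": 0,"rz": 0,"jaw": 8.5},
    {"x": 0,"y": 0,"z": 0,"rx": 0,"ry": 0,"rz": 0,"jaw": 8.5}
  ]
}}

```text
clock: 22.4
tool_pos: [0.5595, -0.0707, 0.3132]
eef_rot: [1.0, -0.003, 0.0, -0.0]
contact_force: [0.4, 1.1, -0.5]
opening: 0.964
finger_force: 0.0
```

```bash
python3 - <<'E'
from h import *
a=snap('side','d.png');t=snap('top','dt.png')
u,v=proj(a,[.56,.21,.16]).astype(int);x,y=proj(t,[.56,.21,.16]).astype(int)
g=lambda i,u,v:cv2.resize(i['img'][v-50:v+50,u-50:u+50,::-1],(400,400),interpolation=2)
cv2.imwrite('pics/c4.png',np.clip(np.hstack([g(a,u,v),g(t,x,y)])*1.6,0,255).astype('uint8'))
for z in(.104,.224):
  for X in(.534,.584):
    for Y in(.1815,.2375): print(z,X,Y,np.round((proj(a,[X,Y,z])-[u-50,v-50])*4),np.round((proj(t,[X,Y,z])-[x-50,y-50])*4)+[400,0])
E
```

```text
0.104 0.534 0.1815 [255. 239.] [653. 243.]
0.104 0.534 0.2375 [230. 301.] [573. 241.]
0.104 0.584 0.1815 [184. 224.] [655. 172.]
0.104 0.584 0.2375 [157. 285.] [576. 170.]
0.224 0.534 0.1815 [252. 109.] [633. 237.]
0.224 0.534 0.2375 [225. 171.] [546. 235.]
0.224 0.584 0.1815 [176.  95.] [636. 160.]
0.224 0.584 0.2375 [146. 156.] [549. 157.]
```

View pics/c4.png

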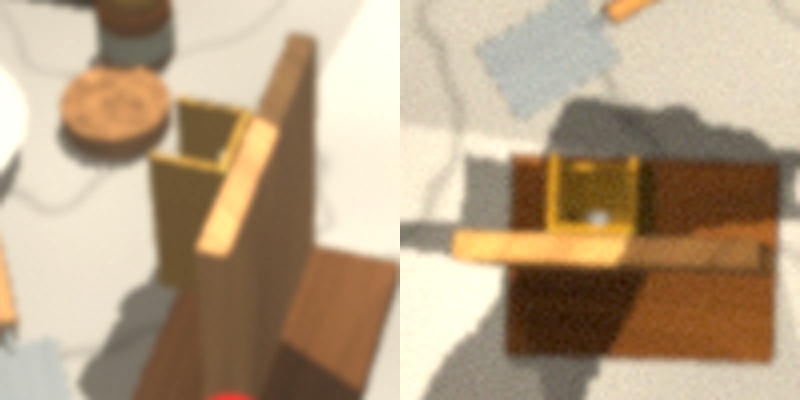

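The caddy hangs straight with its back on the board. The stud head shows inside it at (597,215), and the rim corners match the predicted home pose: side crop (150,157) against (146,156), and top crop (549,157). I'm handing the job in.

```bash
python3 -c "
from plant import *
print(finish_job())"
```

```text
the job is handed in; nothing more can be done
None
```

The caddy is hung on the stud, fully home and straight with its back to the board; my contact-force readings stayed under 10 N, nothing else on the counter was touched, and I handed the job in at about 22 s of the 61 s allowed, with no verdict returned.

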